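# Mount a card tube on the painting stand with its spindle

### The arm

A 6-joint arm with a two-finger parallel gripper is mounted at the origin on a cart in front of the work surface, level with it; the furniture and walls round the work are solid. World frame = base frame: x ahead of the robot, y to its left, z up, the work surface at z = 0. Lengths are in mm, angles in rad, forces in N, time in s.
With the tool pointing down it reaches from about 350 to 850 mm from the base axis. Payload 8.1 kg.
Tool frame: the origin (TCP) lies midway between the tips of the shut fingers; the grasp point (between the pads) lies 19 mm behind it; z points along the fingers, y is the line along which they close (so a half turn about z gives the same grasp; the last joint's range is limited). The gripper opens to 93 mm and grips with 3 to 60 N. Pads are 15 mm wide; open, the fingers measure 128 mm over their backs; the gripper's body (75 mm by 188 mm) begins 65 mm behind the grasp point.
Start: joints at [1.208, 0.13, 1.488, -0, 1.523, -0.085], TCP at [164.522, 577.007, 218.635] pointing down, gripper open.
Joint ranges: [-2.96, 2.96], [-0.89, 2.26], [0.02, 2.5], [-1.34, 4.48], [0, 2.73], [-2.66, 2.66]. Speed limits (rad/s): [2.39, 2.39, 2.79, 3.14, 3.14, 3.14].

### API

Orientations are given as a rotation vector (axis times angle).
In Python, from cell import sensors, vision, r gives the robot as it stands.
- The arm moves only by the tool drive_tool, never from a script. Its argument "series" is a list that holds one entry, the list of rows, each a list of 7 numbers: the shift along the tool's x, y, z in cm, then the turn, a rotation vector about the tool's x, y, z in degrees, then the opening, from -1 (shut) to 1 (fully open), so that 0 is half open. A call has 1 to 5 rows; each row shifts and turns the commanded pose from where the row before left it, along the tool's axes as they then stand; what a row does not reach is not made up. A row lasts 1/10 s, in which the tool goes at most 50 mm and 8.59 degrees, less where a joint would pass 70% of its speed; a pose out of reach is approached as far as the arm can. A call is refused whole if a number of a shift passes 5 or a number of a turn 8.59, either way. A call with a gripper value outside its range is refused whole. The fingers move at their own pace and stop on an object; "squeeze" is the grip in N (left out, the last holds). Time passes only in rows, so rows that do not move let the fingers close. It gives the time, the measured TCP pose, the force, the opening and the grip force at its end, in the units of the state.
- sensors.get_state(): the state, without advancing time (a new reading comes with each control period).
- vision.snapshot(name): name is "scene" or "top"; returns a dict with "color" (384x512x3 uint8, red, green, blue), "vfov" (degrees; the focal length in pixels is half the picture's height over the tangent of half this angle, whatever the lens; pixels are square), "cx", "cy" (the principal point, pixels), "R" (3x3) and "t" (3): a world point X has camera coordinates R X + t. Camera axes: x right, y down, z forward; pixel columns grow to the right and rows downward; lengths in mm; the calibration is good to about 2 mm. A picture is of the moment at which its call begins. There is no depth.
- r.close_job(): hands the job in; it is judged then, once.
The state is a dict: "clock": time; "qpos": joint angles; "dq": joint speeds; "joint_efforts": joint torques, N m; "ee_pos": TCP position; "ee_rot": TCP orientation; "contact_force": force on the tool from outside, world axes, zero at the start; "moment": the same for the moment, N m; "width": finger opening in mm; "gripper_force": force on a finger pad.
Only numpy, scipy, OpenCV 4.12 (cv2) and the standard library are available. Lean on these libraries where they do the work, as an engineer would, in place of code of your own. Each camera call takes 0.05 s, during which the arm holds its last target. There are 200 camera calls.

### The job

Set up the card tube that lies on the painting stand: slide the tailstock, which has a knob on top, gently along its track until the tube sits snug between headstock and tailstock, without squashing the tube. Then lift the spindle from its rest and thread it through the headstock bushing, the tube and the tailstock bushing until its collar is up against the headstock. Finish while still holding the spindle there by its handle, because I am about to screw the nut on the end that sticks out, and leave the other things on the table where they are.

Things in the scene. Friction and masses are not known exactly. Their poses are not given: they have to be found in the camera images.
- stand: Painting stand for card tubes, fixed to the table: plywood base 90 x 335 mm, headstock board at its -y end, tailstock on a track at its +y end. Origin on the table (z = 0). The spindle axis is the line x = 0, z = 80 mm along the stand's own y. Headstock: 78 mm wide, top at z = 118 mm, from y = -62 mm (inner face) to -86 mm. Two steel rods carry the tube on the axis
- head_bush (a point): Outer mouth of the headstock's brass bushing, at stand (0, -89, 80) mm; flange 38 mm across, bore 15 mm, 27 mm long. The spindle is threaded in here along the stand's +y. On the inner faces of headstock and tailstock a tapered wooden pilot, 58 mm across, 14 mm long, enters the tube's end
- tailstock (a joint): Slide of the tailstock in m: its inner face is at stand y = 145 mm - value. 0 = open; grows toward the headstock (stand -y); range 0 to 0.100. At 0.092 the tube is held face to face with no play; more squashes it. About 5 N of friction; it stays where it is left. While open, the spindle is too short to reach through it. Its board is 24 mm thick, 78 mm wide, top at z = 118 mm
- tail_bush (a point): Outer mouth of the tailstock's brass bushing, bore 15 mm, on the spindle axis, 27 mm beyond the tailstock's inner face; moves with the tailstock. With the spindle home and the tailstock closed, the tip sticks out 21 mm past this point
- tail_knob (a point): Middle of the round black knob on top of the tailstock: 26 mm across, from z = 128 to 160 mm, this point at 146 mm; moves with the tailstock (stand x = 0, y = 157 mm - joint value)
- work_tube: Card tube lying loose on two rods of the stand, 70 mm outside, 62 mm inside, 115 mm long, 57 g; origin at its centre, own y along the tube. At the start 14 to 29 mm from its final place (stand y = -4.5 mm); the tailstock pushes it there as it closes
- spindle: Spindle, 130 to 200 g. Origin at the middle of its square wooden handle (26 x 26 mm), on the axis; own y points to the tip: handle y = -49 to 46 mm, steel collar 26 mm across from 46 to 58 mm, round shaft 12 mm across to the tip at 248 mm, the last 14 mm tapering to 5 mm. Centre of mass about y = 27 mm. Home (collar on the headstock flange), the origin is at stand y = -147 mm
- spindle_tip (a point): Centre of the pointed end of the spindle, 248 mm from the middle of the handle
- spindle_rest: Low wooden rest right of and behind the stand, fixed: base 56 mm wide, 10 mm thick; origin on the table, under the handle's middle, own y along the spindle. A notched saddle under the rear of the handle (y = -46 to -34 mm, up to z = 46 mm) and one under the shaft (y = 129 to 141 mm, up to z = 50 mm). The spindle lies in it with its axis at z = 42 mm and lifts straight up
- tube_plain_a: upright card tube, 70 mm across, 128 mm tall, standing on the brown board behind the stand; a bystander, origin under its centre
- tube_plain_b: upright card tube, 70 mm across, 113 mm tall, standing on the brown board, further left; a bystander, origin under its centre
- mug: white mug, 82 mm across, 94 mm tall, left of the stand; a bystander, origin under its centre
- paint_a: paint bottle with a dark cap, 42 mm across, 100 mm tall, left of the stand; a bystander, origin under its centre
- paint_b: paint bottle with a dark cap, 40 mm across, 105 mm tall, left of the stand; a bystander, origin under its centre
- marker: marker pen lying left of the stand, 135 mm long, 16 mm thick; a bystander
- tape: flat roll of masking tape, 104 mm across, 25 mm high, lying on the table right of the stand, near the edge; a bystander, origin under its centre
There are look-alikes about, which are no part of the job. What is shaped like the work_tube but green is not meant.

How it is judged:
By the outcome, as a careful person would: the job done as asked, in the order asked, and still so for the second after the job is handed in, while the arm keeps its last pose, push and grip.
It also fails if it takes over 64 s, if anything falls off the work surface, if the arm or the gripper's body presses on something with over 40 N, if the wrist force passes 120 N, or if a joint passes its speed limit or range.

## Working session

There is one attempt and no reset: what is moved stays moved. The work goes in short steps, Python scripts to look and compute and a tool call to move; the robot and the scene stay as the last step left them, time stands still between calls to the robot, and variables do not carry over. Pictures are saved under pics/ and viewed, at most 10 in all, crops included, and the job is handed in when it is done.

Besides the shell and the picture viewer there is one more tool, called after ">>>" by a JSON object that holds its "api" and its "payload", one argument or row to a line. drive_tool: Moves the arm, as the interface text tells. Its arguments: {"type":"object","properties":{"series":{"type":"array"},"squeeze":{"type":"number"}},"required":["series"]}

```bash
mkdir -p pics; ls
python3 - <<'E'
from cell import sensors, vision, r
import cv2,numpy as np
for n in("scene","top"):
    s=vision.snapshot(n); cv2.imwrite(f"pics/{n}0.png",cv2.resize(s["color"][:,:,::-1],(768,576)))
    print(n,s["vfov"],s["cx"],s["cy"],np.round(s["R"],3).tolist(),np.round(s["t"],1), np.round(-s["R"].T@s["t"]))
print(sensors.get_state())
E
```

```text
pics
scene 52.7649968461614 253.7676902049589 190.35798714186274 [[0.793, -0.609, -0.008], [-0.443, -0.568, -0.694], [0.418, 0.553, -0.72]] [-427.8  407.1 1329.3] [ -36. -765. 1237.]
top 56.66439560013194 260.6702032679746 186.1814984294492 [[0.009, -1.0, 0.015], [-0.986, -0.011, -0.167], [0.167, -0.013, -0.986]] [  83.5  623.9 1131.6] [ 425.  106. 1218.]
{'clock': 0.1, 'qpos': array([ 1.20760315e+00,  1.31068383e-01,  1.48916779e+00,  2.32216463e-05,
        1.52300454e+00, -8.54094618e-02]), 'dq': array([ 0.00206898, -0.00217177, -0.00310056,  0.00175285,  0.00070559,
       -0.00054718]), 'joint_efforts': array([ 1.01502337e-03, -5.61333847e+01, -4.93095195e+01,  7.70403002e-02,
        2.89466162e-02, -8.82026347e-05]), 'ee_pos': array([164.3278119 , 576.52556212, 217.70408369]), 'ee_rot': array([-4.34887822e-01, -3.11095251e+00,  2.51550060e-03]), 'contact_force': array([-1.24953061,  0.26939938, -0.00953131]), 'moment': array([-0.01691915,  0.0634621 ,  0.03044256]), 'gripper_force': 0.0, 'width': 92.5052023864542}
```

View pics/scene0.png

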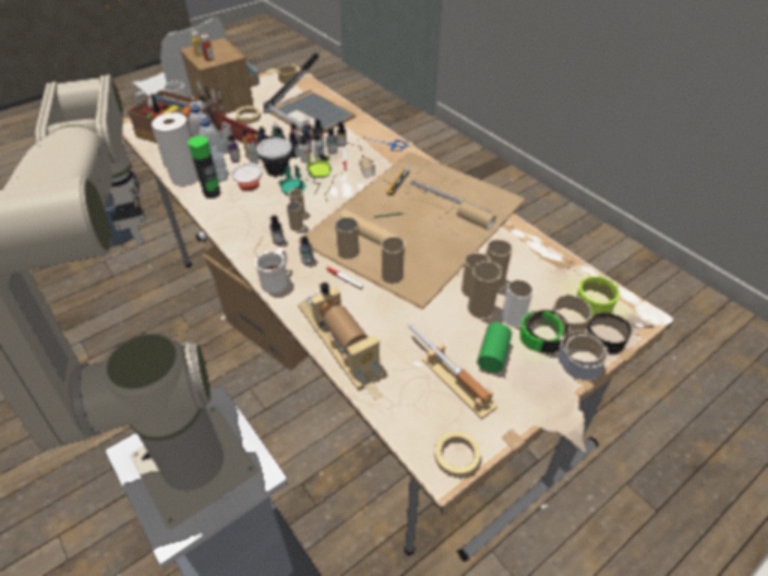

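View pics/top0.png

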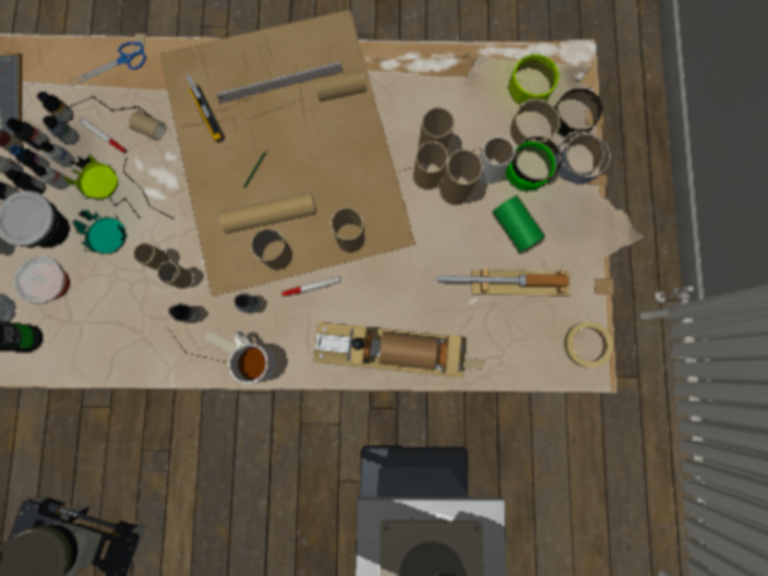

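The scene shows the stand with the brown tube at about (340,325) and the spindle on its rest at about (450,365). The green tube at (495,347) is the look-alike. In the top view (image right is −y), the headstock is at (455,352), the knob at (358,344), the brown tube at (410,350), and the spindle handle at (547,281) with its tip at (440,280). The brown tube on the stand is the one meant. I'll confirm that in an enlarged crop.

Run:
```python
from cell import vision
import cv2,numpy as np
t=np.mean([vision.snapshot("top")["color"].astype(float) for _ in range(3)],0).astype(np.uint8)
s=np.mean([vision.snapshot("scene")["color"].astype(float) for _ in range(3)],0).astype(np.uint8)
np.savez("im.npz",t=t,s=s)
a=cv2.resize(t[172:258,200:390],(798,361),interpolation=cv2.INTER_CUBIC)   # x4.2
b=cv2.resize(s[180:285,195:335],(300,225),interpolation=cv2.INTER_CUBIC)
o=np.zeros((590,798,3),np.uint8);o[:361]=a;o[365:590,:300]=b
b=cv2.resize(t[205:255,200:315],(490,213),interpolation=cv2.INTER_CUBIC);o[365:578,305:795]=b
cv2.imwrite("pics/crop1.png",o[:,:,::-1])
```

```text
(no output)
```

View pics/crop1.png

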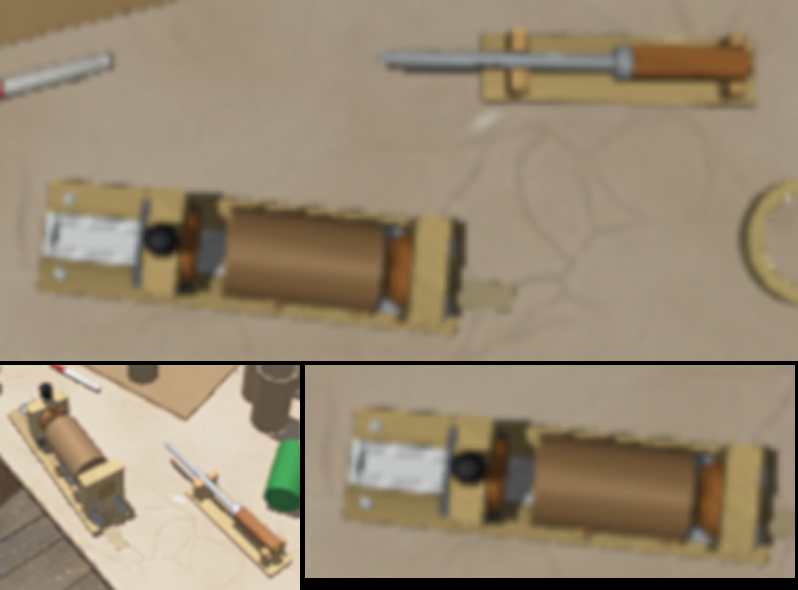

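The crop confirms it: the brown card tube lies on the stand between the two orange pilots, and the green one is elsewhere. In crop pixels (×4.2, origin 200,172), the knob is at (160,238), the headstock top's centre is at about (431,273), the handle spans (631–751, 61) and the tip is at (378,58). Next I'll turn these into positions.

```bash
cat > h.py <<'E'
from cell import vision,sensors,r
import cv2,numpy as np
from scipy.spatial.transform import Rotation as Ro
def ray(s,u,v,z):
    f=s["color"].shape[0]/2/np.tan(np.radians(s["vfov"])/2)
    d=s["R"].T@np.array([(u-s["cx"])/f,(v-s["cy"])/f,1]); c=-s["R"].T@s["t"]
    return c+d*(z-c[2])/d[2]
def proj(s,X):
    f=s["color"].shape[0]/2/np.tan(np.radians(s["vfov"])/2)
    p=s["R"]@np.array(X)+s["t"]; return np.array([f*p[0]/p[2]+s["cx"],f*p[1]/p[2]+s["cy"]])
def cen(m,box):
    x0,y0,x1,y1=box; k=np.zeros(m.shape,np.uint8);k[y0:y1,x0:x1]=m[y0:y1,x0:x1]
    M=cv2.moments(k,True); return M["m10"]/M["m00"],M["m01"]/M["m00"],M["m00"],k
E
python3 - <<'E'
from h import *
im=np.load("im.npz");s=vision.snapshot("top");t=im["t"]
c=lambda x,y:((x+.5)/4.2+200-.5,(y+.5)/4.2+172-.5)
P=lambda n,x,y,z:print(n,np.round(ray(s,*c(x,y),z),1))
for n,a in dict(hsTL=(417,217,118),hsBL=(410,327,118),hsTR=(453,218,118),hsBR=(445,331,118),knob=(160,238,158),base1=(50,180,12),base2=(38,290,12),tip=(378,58,42),rear=(751,61,46),colF=(612,61,48),restTL=(483,35,10),restBL=(481,101,10),restBR=(754,105,10),tsTL=(152,187,118),tsTR=(186,190,118),tsBL=(143,294,118),tsBR=(178,297,118)).items():P(n,*a)
hsv=cv2.cvtColor(t,cv2.COLOR_RGB2HSV)
m=((hsv[...,0]<14)&(hsv[...,1]>140)&(hsv[...,2]>90)).astype(np.uint8)
u,v,A,k=cen(m,(345,175,385,200)); print("handle",u,v,A,ray(s,u,v,55))
w=cv2.minAreaRect(cv2.findNonZero(k));print(w)
d=(t.max(2)<55).astype(np.uint8);u,v,A,k=cen(d,(230,220,246,238));print("knob",u,v,A,ray(s,u,v,155))
# scene view
s2=vision.snapshot("scene");T=im["s"]
d=(T.max(2)<60).astype(np.uint8);u,v,A,k=cen(d,(208,186,224,204));print("knob scene",u,v,A,ray(s2,u,v,146))
hsv=cv2.cvtColor(T,cv2.COLOR_RGB2HSV)
m=((hsv[...,0]<14)&(hsv[...,1]>130)&(hsv[...,2]>80)).astype(np.uint8)
u,v,A,k=cen(m,(300,240,335,272)); print("handle scene",u,v,A,ray(s2,u,v,46))
print(proj(s2,[470,-190,42]))
E
```

```text
hsTL [497.1 -28.1 118. ]
hsBL [417.5 -22.3 118. ]
hsTR [496.6 -54.6 118. ]
hsBR [414.8 -47.7 118. ]
knob [477.9 158.2 158. ]
base1 [530.7 254.9  12. ]
base2 [443.  261.6  12. ]
tip [628.4  -7.3  42. ]
rear [ 628.7 -305.3   46. ]
colF [ 627.1 -193.3   48. ]
restTL [654.1 -97.   10. ]
restBL [599.2 -94.5  10. ]
restBR [ 598.4 -318.7   10. ]
tsTL [517.1 166.8 118. ]
tsTR [515.1 141.8 118. ]
tsBL [439.3 171.7 118. ]
tsBR [437.4 146.3 118. ]
handle 351.0 189.0 1.0 [ 616.47384944 -210.14768824   55.        ]
((351.0, 189.0), (0.0, 0.0), 0.0)
knob 238.55102040816325 228.42857142857142 49.0 [477.6468043  155.85899484 155.        ]
knob scene 216.16666666666666 192.44444444444446 18.0 [474.47836733 154.05250075 146.        ]
handle scene 314.89565217391305 256.5913043478261 115.0 [ 626.31279317 -254.83898947   46.        ]
[270.57255843 267.65576638]
```

```bash
cat >> h.py <<'E'
def plan(pos,yaw,n=None):
    """tool-frame shift (cm) to world pos, then turn (deg) so tool points down with tool y at yaw (deg)"""
    st=sensors.get_state();R0=Ro.from_rotvec(st["ee_rot"])
    y=np.array([np.cos(np.radians(yaw)),np.sin(np.radians(yaw)),0]);z=np.array([0,0,-1.])
    R1=Ro.from_matrix(np.c_[np.cross(y,z),y,z])
    w=(R0.inv()*R1).as_rotvec(degrees=True)
    print("t",round(st["clock"],2),"pos",np.round(st["ee_pos"],1),"F",np.round(st["contact_force"],1),"w",round(st["width"],1),"g",round(st["gripper_force"],1))
    print("shift cm before turn",np.round(R0.inv().apply(np.array(pos)-st["ee_pos"])/10,2),"turn",np.round(w,2),"shift after turn",np.round(R1.inv().apply(np.array(pos)-st["ee_pos"])/10,2))
E
python3 - <<'E'
from h import *
plan([477.5,156.5,218],-5.95)
E
```

```text
t 0.5 pos [164.5 577.  218.6] F [0.3 0.6 0.7] w 93.0 g 0.0
shift cm before turn [-41.63 -31.85   0.06] turn [-0.    0.   80.03] shift after turn [-38.58  35.49   0.06]
```

>>> {"api": "drive_tool", "payload": {
  "series": [
    [[-3.47,-2.65,0,0,0,0,1],[-3.47,-2.65,0,0,0,0,1],[-3.47,-2.65,0,0,0,0,1],[-3.47,-2.65,0,0,0,0,1],[-3.47,-2.65,0,0,0,0,1]]
  ]
}}

```text
clock: 1.0
ee_pos: [295.8, 400.6, 218.8]
ee_rot: [0.434, 3.111, 0.001]
contact_force: [0.6, -0.1, 0.7]
width: 92.7
gripper_force: 0.0
```

>>> {"api": "drive_tool", "payload": {
  "series": [
    [[-3.47,-2.65,0,0,0,0,1],[-3.47,-2.65,0,0,0,0,1],[-3.47,-2.65,0,0,0,0,1],[-3.47,-2.65,0,0,0,0,1],[-3.47,-2.65,0,0,0,0,1]]
  ]
}}

```text
clock: 1.5
ee_pos: [426.4, 225.5, 219.0]
ee_rot: [0.435, 3.111, 0.001]
contact_force: [0.4, 0.3, -0.7]
width: 92.8
gripper_force: 0.0
```

>>> {"api": "drive_tool", "payload": {
  "series": [
    [[-3.47,-2.65,0,0,0,0,1],[-3.47,-2.65,0,0,0,0,1],[0,0,0,0,0,8,1],[0,0,0,0,0,8,1],[0,0,0,0,0,8,1]]
  ]
}}

```text
clock: 2.0
ee_pos: [478.0, 156.4, 218.7]
ee_rot: [-1.083, -2.949, -0.0]
contact_force: [-0.6, 1.0, -0.2]
width: 93.0
gripper_force: 0.0
```

>>> {"api": "drive_tool", "payload": {
  "series": [
    [[0,0,0,0,0,8,1],[0,0,0,0,0,8,1],[0,0,0,0,0,8,1],[0,0,0,0,0,8,1],[0,0,0,0,0,8,1]]
  ]
}}

```text
clock: 2.5
ee_pos: [477.8, 157.0, 218.8]
ee_rot: [2.025, 2.402, 0.0]
contact_force: [-0.7, -0.4, -0.2]
width: 93.3
gripper_force: 0.0
```

>>> {"api": "drive_tool", "payload": {
  "series": [
    [[0,0,0,0,0,8,1],[0,0,0,0,0,8,1],[0,0,0,0,0,0,1],[0,0,0,0,0,0,1]]
  ]
}}

```text
clock: 2.9
ee_pos: [477.8, 157.0, 218.7]
ee_rot: [2.329, 2.109, 0.0]
contact_force: [0.1, -0.5, 0.3]
width: 92.7
gripper_force: 0.0
```

Run:
```python
from h import *
plan([477.5,156.5,127],-5.95)
s=vision.snapshot("scene")["color"]; cv2.imwrite("pics/a.png",cv2.resize(s[110:290,130:340],(700,600),interpolation=cv2.INTER_CUBIC)[:,:,::-1])
```

```text
t 2.9 pos [477.8 157.  218.7] F [ 0.1 -0.5  0.3] w 92.7 g 0.0
shift cm before turn [-0.06 -0.02  9.17] turn [ 0.01 -0.    0.27] shift after turn [-0.06 -0.02  9.17]
```

View pics/a.png

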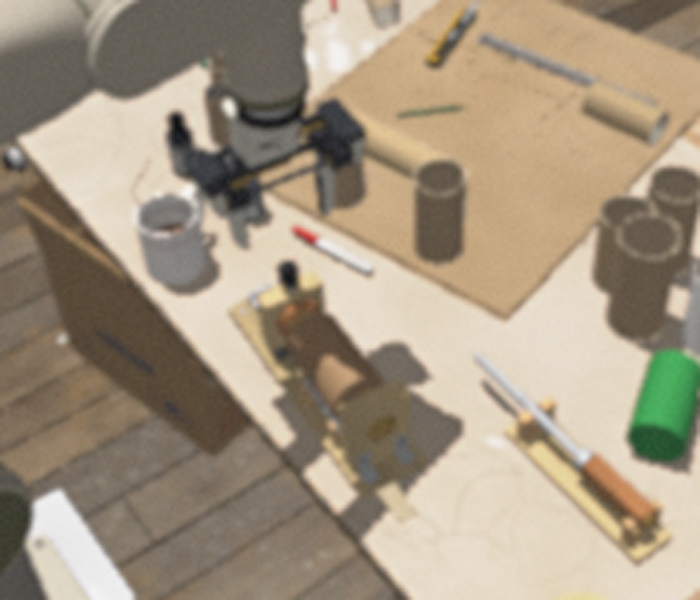

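The picture shows the open gripper at crop (280,190), straddling the knob at (289,272) across the track. I'll go down and grip lightly.

>>> {"api": "drive_tool", "payload": {
  "series": [
    [[-0.06,0,3,0,0,0,1],[0,0,3,0,0,0,1],[0,0,2,0,0,0,1],[0,0,1.2,0,0,0,1],[0,0,0,0,0,0,1]]
  ]
}}

```text
clock: 3.45
ee_pos: [476.4, 156.1, 124.9]
ee_rot: [-2.33, -2.105, 0.005]
contact_force: [0.1, -0.9, 0.0]
width: 93.3
gripper_force: 0.0
```

>>> {"api": "drive_tool", "payload": {
  "series": [
    [[0,0,0,0,0,0,-0.3],[0,0,0,0,0,0,-1],[0,0,0,0,0,0,-1],[0,0,0,0,0,0,-1],[0,0,0,0,0,0,-1]]
  ],
  "squeeze": 10
}}

```text
clock: 3.95
ee_pos: [478.0, 156.5, 127.1]
ee_rot: [2.333, 2.104, 0.001]
contact_force: [-0.4, -0.5, 0.7]
width: 57.5
gripper_force: 0.0
```

>>> {"api": "drive_tool", "payload": {
  "series": [
    [[0,0,0,0,0,0,-1],[0,0,0,0,0,0,-1]]
  ]
}}

```text
clock: 4.15
ee_pos: [477.7, 156.4, 126.7]
ee_rot: [2.333, 2.104, 0.0]
contact_force: [-0.3, 0.7, -0.4]
width: 41.6
gripper_force: 0.0
```

>>> {"api": "drive_tool", "payload": {
  "series": [
    [[0,0,0,0,0,0,-1],[0,0,0,0,0,0,-1],[0,0,0,0,0,0,-1]]
  ]
}}

```text
clock: 4.45
ee_pos: [477.1, 156.4, 126.5]
ee_rot: [-2.332, -2.103, 0.002]
contact_force: [-4.3, -0.4, 3.2]
width: 24.6
gripper_force: 10.0
```

>>> {"api": "drive_tool", "payload": {
  "series": [
    [[0,0,0,0,0,0,-1],[0,0,0,0,0,0,-1],[0,0,0,0,0,0,-1]]
  ]
}}

```text
clock: 4.75
ee_pos: [477.1, 156.5, 126.5]
ee_rot: [-2.332, -2.103, 0.001]
contact_force: [-5.7, -0.1, 3.8]
width: 25.2
gripper_force: 10.0
```

>>> {"api": "drive_tool", "payload": {
  "series": [
    [[0,-0.05,0,0,0,0,-1],[-0.2,0,0,0,0,0,-1],[-0.4,0,0,0,0,0,-1],[-0.4,0,0,0,0,0,-1],[-0.4,0,0,0,0,0,-1]]
  ],
  "squeeze": 20
}}

```text
clock: 5.25
ee_pos: [475.8, 143.2, 126.6]
ee_rot: [-2.332, -2.104, -0.002]
contact_force: [-1.5, 5.8, 0.0]
width: 25.0
gripper_force: 20.0
```

>>> {"api": "drive_tool", "payload": {
  "series": [
    [[-0.4,0,0,0,0,0,-1],[-0.4,0,0,0,0,0,-1],[-0.4,0,0,0,0,0,-1],[-0.4,0,0,0,0,0,-1],[-0.4,0,0,0,0,0,-1]]
  ]
}}

```text
clock: 5.75
ee_pos: [473.9, 123.2, 126.6]
ee_rot: [-2.332, -2.104, -0.002]
contact_force: [-0.6, 6.8, 0.4]
width: 24.7
gripper_force: 20.0
```

Run:
```python
from h import *
plan([471.5,99.7,127],-5.95)
```

```text
t 5.75 pos [473.9 123.2 126.6] F [-0.6  6.8  0.4] w 24.7 g 20.0
shift cm before turn [-2.37  0.01 -0.05] turn [ 0.02 -0.09  0.05] shift after turn [-2.37  0.01 -0.04]
```

>>> {"api": "drive_tool", "payload": {
  "series": [
    [[-0.3,0,0,0,0,0,-1],[-0.3,0,0,0,0,0,-1],[-0.3,0,0,0,0,0,-1],[-0.3,0,0,0,0,0,-1]]
  ]
}}

```text
clock: 6.15
ee_pos: [472.7, 111.5, 126.5]
ee_rot: [-2.332, -2.104, -0.003]
contact_force: [0.2, 5.7, -1.5]
width: 24.5
gripper_force: 20.0
```

>>> {"api": "drive_tool", "payload": {
  "series": [
    [[-0.15,0,0,0,0,0,-1],[-0.15,0,0,0,0,0,-1]]
  ]
}}

```text
clock: 6.35
ee_pos: [472.4, 108.5, 126.6]
ee_rot: [-2.332, -2.104, -0.003]
contact_force: [0.3, 5.5, -0.8]
width: 24.7
gripper_force: 20.0
```

>>> {"api": "drive_tool", "payload": {
  "series": [
    [[-0.1,0,0,0,0,0,-1],[-0.1,0,0,0,0,0,-1]]
  ]
}}

```text
clock: 6.55
ee_pos: [472.3, 106.5, 126.6]
ee_rot: [-2.333, -2.104, -0.003]
contact_force: [-0.7, 5.3, -1.8]
width: 24.9
gripper_force: 20.0
```

>>> {"api": "drive_tool", "payload": {
  "series": [
    [[-0.1,0,0,0,0,0,-1],[-0.1,0,0,0,0,0,-1]]
  ]
}}

```text
clock: 6.75
ee_pos: [472.1, 104.5, 126.6]
ee_rot: [-2.332, -2.104, -0.003]
contact_force: [-0.3, 5.8, -1.1]
width: 25.2
gripper_force: 20.0
```

>>> {"api": "drive_tool", "payload": {
  "series": [
    [[-0.1,0,0,0,0,0,-1]]
  ]
}}

```text
clock: 6.85
ee_pos: [472.0, 103.6, 126.6]
ee_rot: [-2.332, -2.104, -0.003]
contact_force: [-0.2, 5.7, -2.6]
width: 24.9
gripper_force: 20.0
```

>>> {"api": "drive_tool", "payload": {
  "series": [
    [[-0.1,0,0,0,0,0,-1]]
  ]
}}

```text
clock: 6.95
ee_pos: [471.9, 102.6, 126.6]
ee_rot: [-2.332, -2.104, -0.003]
contact_force: [0.1, 6.2, -1.2]
width: 24.8
gripper_force: 20.0
```

Run:
```python
from h import *
s=vision.snapshot("scene")["color"]; cv2.imwrite("pics/b.png",cv2.resize(s[180:270,190:280],(590,590),interpolation=cv2.INTER_CUBIC)[:,:,::-1])
```

```text
(no output)
```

View pics/b.png

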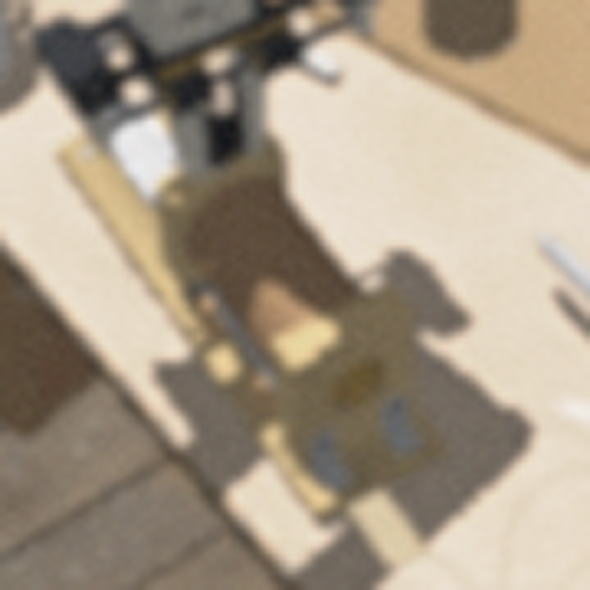

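The tube is up against the tailstock board at crop (230,190), and the headstock gap near (300,330) is almost closed. I'll continue in small steps and watch the force.

>>> {"api": "drive_tool", "payload": {
  "series": [
    [[-0.1,0,0,0,0,0,-1],[0,0,0,0,0,0,-1]]
  ]
}}

```text
clock: 7.2
ee_pos: [471.8, 101.5, 126.6]
ee_rot: [-2.333, -2.104, -0.003]
contact_force: [0.8, 4.9, -1.6]
width: 24.9
gripper_force: 20.0
```

>>> {"api": "drive_tool", "payload": {
  "series": [
    [[-0.07,0,0,0,0,0,-1],[0,0,0,0,0,0,-1]]
  ]
}}

```text
clock: 7.4
ee_pos: [471.7, 100.8, 126.6]
ee_rot: [-2.333, -2.104, -0.003]
contact_force: [-0.4, 4.3, -1.6]
width: 24.8
gripper_force: 20.0
```

>>> {"api": "drive_tool", "payload": {
  "series": [
    [[-0.07,0,0,0,0,0,-1],[0,0,0,0,0,0,-1]]
  ]
}}

```text
clock: 7.6
ee_pos: [471.6, 100.1, 126.6]
ee_rot: [-2.333, -2.104, -0.003]
contact_force: [-0.2, 5.3, -1.5]
width: 24.9
gripper_force: 20.0
```

>>> {"api": "drive_tool", "payload": {
  "series": [
    [[-0.07,0,0,0,0,0,-1],[0,0,0,0,0,0,-1]]
  ]
}}

```text
clock: 7.8
ee_pos: [471.6, 99.6, 126.6]
ee_rot: [-2.332, -2.104, -0.003]
contact_force: [0.4, 6.7, -1.7]
width: 25.1
gripper_force: 20.0
```

>>> {"api": "drive_tool", "payload": {
  "series": [
    [[-0.07,0,0,0,0,0,-1],[0,0,0,0,0,0,-1]]
  ]
}}

```text
clock: 8.0
ee_pos: [471.6, 99.5, 126.6]
ee_rot: [-2.332, -2.103, -0.005]
contact_force: [0.8, 10.1, -2.7]
width: 24.7
gripper_force: 20.0
```

>>> {"api": "drive_tool", "payload": {
  "series": [
    [[-0.07,0,0,0,0,0,-1],[0,0,0,0,0,0,-1]]
  ]
}}

```text
clock: 8.2
ee_pos: [471.6, 99.5, 126.6]
ee_rot: [-2.331, -2.103, -0.006]
contact_force: [2.2, 13.5, -3.7]
width: 24.8
gripper_force: 20.0
```

Firm contact at knob y = 99.5, with the force rising. The tube is snug, so I'll relax the push, release and go up.

>>> {"api": "drive_tool", "payload": {
  "series": [
    [[0.11,0,0,0,0,0,-1],[0,0,0,0,0,0,-1]]
  ]
}}

```text
clock: 8.4
ee_pos: [471.6, 99.6, 126.6]
ee_rot: [-2.332, -2.104, -0.003]
contact_force: [0.9, 7.3, -1.9]
width: 24.9
gripper_force: 20.0
```

>>> {"api": "drive_tool", "payload": {
  "series": [
    [[0,0,0,0,0,0,0.5],[0,0,0,0,0,0,1],[0,0,0,0,0,0,1],[0,0,0,0,0,0,1],[0,0,0,0,0,0,1]]
  ]
}}

```text
clock: 8.9
ee_pos: [471.3, 98.2, 126.7]
ee_rot: [2.333, 2.103, 0.0]
contact_force: [-1.0, 0.1, 0.1]
width: 60.0
gripper_force: 0.0
```

>>> {"api": "drive_tool", "payload": {
  "series": [
    [[0,0,-2,0,0,0,1],[0,0,-3,0,0,0,1],[0,0,-3,0,0,0,1],[0,0,-1,0,0,0,1],[0,0,0,0,0,0,1]]
  ]
}}

```text
clock: 9.4
ee_pos: [472.3, 98.4, 218.3]
ee_rot: [2.332, 2.102, 0.004]
contact_force: [0.3, -0.1, -0.3]
width: 92.7
gripper_force: 0.0
```

Run:
```python
from h import *
plan([628,-240,200],0)   # handle y=+15
```

```text
t 9.4 pos [472.3  98.4 218.3] F [ 0.3 -0.1 -0.3] w 92.7 g 0.0
shift cm before turn [-32.06  18.97   1.87] turn [ 0.2  -0.03 -5.92] shift after turn [-33.84  15.57   1.83]
```

>>> {"api": "drive_tool", "payload": {
  "series": [
    [[0,0,0,0.2,0,-5.9,1],[-3.76,1.73,0,0,0,0,1],[-3.76,1.73,0,0,0,0,1],[-3.76,1.73,0,0,0,0,1],[-3.76,1.73,0,0,0,0,1]]
  ]
}}

```text
clock: 9.9
ee_pos: [539.8, -53.3, 213.9]
ee_rot: [-2.218, -2.218, 0.006]
contact_force: [0.8, -0.4, -0.1]
width: 92.6
gripper_force: 0.0
```

>>> {"api": "drive_tool", "payload": {
  "series": [
    [[-3.76,1.73,0,0,0,0,1],[-3.76,1.73,0,0,0,0,1],[-3.76,1.73,0,0,0,0,1],[-3.76,1.73,0,0,0,0,1],[-3.76,1.73,0,0,0,0,1]]
  ]
}}

```text
clock: 10.4
ee_pos: [626.3, -241.4, 213.0]
ee_rot: [-2.218, -2.217, 0.005]
contact_force: [0.5, 0.1, 0.4]
width: 92.7
gripper_force: 0.0
```

>>> {"api": "drive_tool", "payload": {
  "series": [
    [[0,0,3.0,0,0,0,1],[0,0,0,0,0,0,1],[0,0,0,0,0,0,1]]
  ]
}}

```text
clock: 10.7
ee_pos: [625.0, -239.0, 183.2]
ee_rot: [-2.216, -2.216, 0.006]
contact_force: [1.6, 0.2, 1.0]
width: 92.8
gripper_force: 0.0
```

Run:
```python
from h import *
plan([627.5,-240,23],0)
s=vision.snapshot("scene")["color"];t=vision.snapshot("top")["color"]
a=cv2.resize(s[170:290,180:340],(533,400),interpolation=cv2.INTER_CUBIC)
b=cv2.resize(t[205:255,200:315],(460,200),interpolation=cv2.INTER_CUBIC)
o=np.zeros((600,533,3),np.uint8);o[:400]=a;o[400:,:460]=b
cv2.imwrite("pics/c.png",o[:,:,::-1])
```

```text
t 10.7 pos [ 625.  -239.   183.2] F [1.6 0.2 1. ] w 92.8 g 0.0
shift cm before turn [-0.14  0.39 16.01] turn [-0.48 -0.16 -0.01] shift after turn [-0.1   0.25 16.02]
```

View pics/c.png

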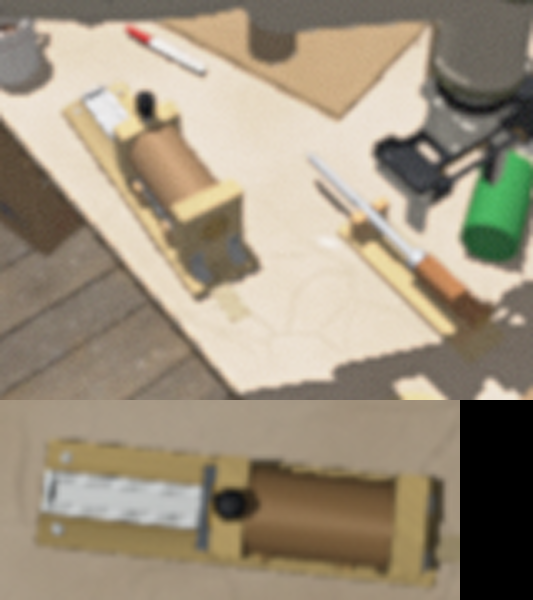

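The tube now sits flush between both boards (lower panel, 245–395), and the spindle is untouched on its rest. The gripper is above the handle, with the green tube nearby, so I'll check that clearance.

Run:
```python
from h import *
im=np.load("im.npz");s=vision.snapshot("top");t=im["t"].astype(int)
g=((t[...,1]>t[...,0]+40)&(t[...,1]>t[...,2]+25)).astype(np.uint8);u,v,A,k=cen(g,(320,128,370,172))
for p in cv2.boxPoints(cv2.minAreaRect(cv2.findNonZero(k))):print(np.round(ray(s,*p,35)))
```

```text
[ 790. -140.   35.]
[ 830. -196.   35.]
[ 730. -260.   35.]
[ 692. -204.   35.]
```

>>> {"api": "drive_tool", "payload": {
  "series": [
    [[-0.1,0.2,0,-0.48,-0.16,0,0.15],[0,0,4,0,0,0,0.15],[0,0,3,0,0,0,0.15],[0,0,0,0,0,0,0.15],[0,0,0,0,0,0,0.15]]
  ]
}}

```text
clock: 11.35
ee_pos: [629.0, -240.9, 116.8]
ee_rot: [2.218, 2.218, 0.002]
contact_force: [-0.1, 1.3, 0.8]
width: 57.7
gripper_force: 0.0
```

Run:
```python
from h import *
plan([627.5,-240,23],0)
```

```text
t 11.35 pos [ 629.  -240.9  116.8] F [-0.1  1.3  0.8] w 57.7 g 0.0
shift cm before turn [ 0.12 -0.2   9.38] turn [0.28 0.15 0.01] shift after turn [ 0.09 -0.15  9.38]
```

>>> {"api": "drive_tool", "payload": {
  "series": [
    [[0.1,-0.15,3,0.14,0,0,0.15],[0,0,3,0,0,0,0.15],[0,0,2,0,0,0,0.15],[0,0,1.35,0,0,0,0.15],[0,0,0,0,0,0,0.15]]
  ]
}}

```text
clock: 11.85
ee_pos: [627.8, -240.4, 22.4]
ee_rot: [2.219, 2.219, -0.0]
contact_force: [-0.6, -0.1, -0.5]
width: 53.4
gripper_force: 0.0
```

>>> {"api": "drive_tool", "payload": {
  "series": [
    [[0,0,0,0,0,0,-0.2],[0,0,0,0,0,0,-0.3],[0,0,0,0,0,0,-0.6],[0,0,0,0,0,0,-1],[0,0,0,0,0,0,-1]]
  ],
  "squeeze": 8
}}

```text
clock: 12.35
ee_pos: [628.4, -240.8, 23.6]
ee_rot: [2.219, 2.217, 0.001]
contact_force: [-1.1, 0.4, 5.2]
width: 26.0
gripper_force: 8.0
```

>>> {"api": "drive_tool", "payload": {
  "series": [
    [[0,0,0,0,0,0,-1],[0,0,0,0,0,0,-1]]
  ]
}}

```text
clock: 12.55
ee_pos: [628.4, -240.8, 23.7]
ee_rot: [2.218, 2.217, 0.001]
contact_force: [-1.0, 0.7, 6.5]
width: 25.8
gripper_force: 8.0
```

Run:
```python
from h import *
plan([627.5,-240,23],0);print(sensors.get_state()["moment"])
```

```text
t 12.55 pos [ 628.4 -240.8   23.7] F [-1.   0.7  6.5] w 25.8 g 8.0
shift cm before turn [ 0.08 -0.09  0.06] turn [ 0.21  0.18 -0.03] shift after turn [ 0.08 -0.09  0.07]
[-0.05103974  0.34096484 -0.14232634]
```

>>> {"api": "drive_tool", "payload": {
  "series": [
    [[0,0,0,0,0,0,-1],[0,0,0,0,0,0,-1],[0,0,-0.5,0,0,0,-1],[0,0,-1.5,0,0,0,-1],[0,0,-2,0,0,0,-1]]
  ],
  "squeeze": 45
}}

```text
clock: 13.05
ee_pos: [626.6, -239.8, 62.0]
ee_rot: [2.221, 2.221, -0.002]
contact_force: [-0.3, 0.9, -0.9]
width: 25.5
gripper_force: 45.0
```

>>> {"api": "drive_tool", "payload": {
  "series": [
    [[0,0,-3,0,0,0,-1],[0,0,-4,0,0,0,-1],[0,0,0,0,0,0,-1],[0,0,0,0,0,0,-1]]
  ]
}}

```text
clock: 13.45
ee_pos: [628.7, -240.7, 135.2]
ee_rot: [2.216, 2.216, 0.002]
contact_force: [0.1, -0.1, -1.6]
width: 25.7
gripper_force: 45.0
```

Run:
```python
from h import *
# axis: stand y=65 at (471.6,99.5), yaw -5.7; target spindle tip at stand y -110 -> grip point (handle +15) at stand y -343
a=np.radians(5.7);uy=np.array([np.sin(a),np.cos(a)]);k=np.array([471.6,99.5]);O=k-65*uy;print("O",O)
G=O-345*uy;print(G)
plan([G[0],G[1],134],-5.7);print(sensors.get_state()["moment"])
for n in("scene","top"):
    s=vision.snapshot(n);st=sensors.get_state()["ee_pos"]
    c=proj(s,[st[0],st[1]+110,st[2]+18]).astype(int);print(n,c)
    cr=s["color"][c[1]-50:c[1]+50,c[0]-66:c[0]+66]
    np.save(n+".npy",cr)
o=np.hstack([cv2.resize(np.load(n+".npy"),(396,300),interpolation=cv2.INTER_CUBIC) for n in("scene","top")])
cv2.imwrite("pics/d.png",o[:,:,::-1])
```

```text
O [465.14421627  34.82138795]
[ 430.87890261 -308.47278368]
t 13.45 pos [ 628.7 -240.7  135.2] F [ 0.1 -0.1 -1.6] w 25.7 g 45.0
shift cm before turn [ -6.78 -19.78   0.03] turn [0.36 0.23 5.69] shift after turn [ -8.7  -19.02   0.12]
[-0.060922    0.06108687  0.00934829]
scene [294 217]
top [332 180]
```

View pics/d.png

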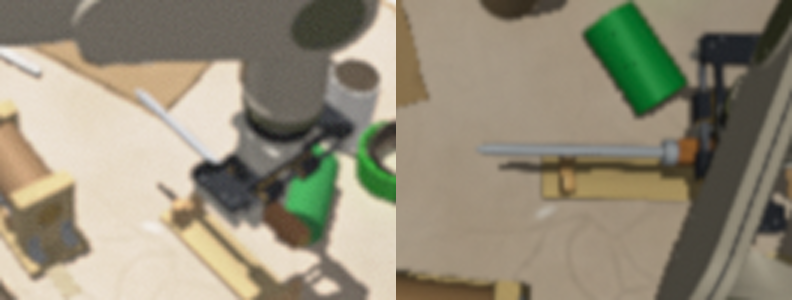

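The spindle is clear of its rest and held level, with the tip at (480,150) in the right panel. Next I'll move it behind the headstock.

>>> {"api": "drive_tool", "payload": {
  "series": [
    [[0,0,0,0.3,0.2,5.7,-1],[-1.74,-3.8,0,0,0,0,-1],[-1.74,-3.8,0,0,0,0,-1],[-1.74,-3.8,0,0,0,0,-1],[-1.74,-3.8,0,0,0,0,-1]]
  ]
}}

```text
clock: 14.05
ee_pos: [466.7, -293.6, 130.6]
ee_rot: [-2.324, -2.104, 0.003]
contact_force: [-0.2, -0.3, -1.6]
width: 25.6
gripper_force: 45.0
```

>>> {"api": "drive_tool", "payload": {
  "series": [
    [[-1.74,-3.8,0,0,0,0,-1],[0,0,2.5,0,0,0,-1],[0,0,2.5,0,0,0,-1],[0,0,2.2,0,0,0,-1],[0,0,0,0,0,0,-1]]
  ]
}}

```text
clock: 14.55
ee_pos: [426.2, -305.0, 55.9]
ee_rot: [-2.321, -2.099, 0.004]
contact_force: [-0.7, 1.1, -0.3]
width: 25.6
gripper_force: 45.0
```

>>> {"api": "drive_tool", "payload": {
  "series": [
    [[0,0,0,0,0,0,-1],[0,0,0,0,0,0,-1]]
  ]
}}

```text
clock: 14.75
ee_pos: [430.2, -308.1, 61.9]
ee_rot: [-2.328, -2.107, 0.002]
contact_force: [0.7, -0.0, -1.3]
width: 25.8
gripper_force: 45.0
```

Run:
```python
from h import *
plan([430.9,-308.5,61.7],-5.7);p=sensors.get_state()
o=[]
for n in("scene","top"):
    s=vision.snapshot(n);R=Ro.from_rotvec(p["ee_rot"]).as_matrix()
    X=p["ee_pos"]+R@np.array([233,0,-18.3]);c=proj(s,X);b=proj(s,[456.3,-53.7,80]);print(n,"tip pred",c,"bush pred",b,X)
    x,y=c.astype(int);print("crop",x-30,y-30)
    o.append(cv2.resize(s["color"][y-30:y+30,x-40:x+40],(400,300),interpolation=cv2.INTER_CUBIC))
cv2.imwrite("pics/e.png",np.hstack(o)[:,:,::-1])
```

```text
t 14.75 pos [ 430.2 -308.1   61.9] F [ 0.7 -0.  -1.3] w 25.8 g 45.0
shift cm before turn [-0.03  0.08  0.02] turn [-0.11 -0.02 -0.01] shift after turn [-0.03  0.08  0.02]
scene tip pred [247.6535775  243.25673498] bush pred [244.63079108 238.97609375] [453.3552816  -76.26250795  80.25090542]
crop 217 213
top tip pred [312.74494411 238.03714951] bush pred [305.62033697 237.0330687 ] [453.3552816  -76.26250795  80.25090542]
crop 282 208
```

View pics/e.png

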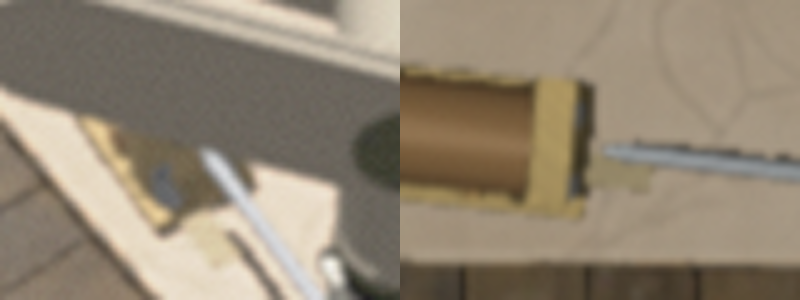

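The predicted and seen tip agree in both views: top (312.6,238.0) and scene (248,243). It lines up with the bushing, so I'll start threading.

>>> {"api": "drive_tool", "payload": {
  "series": [
    [[1,0.04,0,-0.1,0,0,-1],[1,0,0,0,0,0,-1],[0.5,0,0,0,0,0,-1],[0,0,0,0,0,0,-1]]
  ]
}}

```text
clock: 15.25
ee_pos: [432.7, -281.8, 61.0]
ee_rot: [-2.327, -2.108, -0.0]
contact_force: [-0.7, 0.5, -0.6]
width: 25.8
gripper_force: 45.0
```

>>> {"api": "drive_tool", "payload": {
  "series": [
    [[0.3,0,0,0,0,0,-1],[0.3,0,0,0,0,0,-1],[0.3,0,0,0,0,0,-1]]
  ]
}}

```text
clock: 15.55
ee_pos: [433.4, -273.9, 61.0]
ee_rot: [-2.329, -2.107, 0.0]
contact_force: [0.3, 0.6, -1.7]
width: 25.7
gripper_force: 45.0
```

>>> {"api": "drive_tool", "payload": {
  "series": [
    [[0.3,0,0,0,0,0,-1],[0.3,0,0,0,0,0,-1],[0,0,0,0,0,0,-1]]
  ]
}}

```text
clock: 15.85
ee_pos: [434.0, -267.7, 60.9]
ee_rot: [-2.328, -2.107, -0.0]
contact_force: [-0.5, 0.4, -1.8]
width: 25.6
gripper_force: 45.0
```

```bash
cat >> h.py <<'E'
def axis():
    a=np.radians(5.7);uy=np.array([np.sin(a),np.cos(a)]);ux=np.array([np.cos(a),-np.sin(a)]);O=np.array([471.6,99.5])-65*uy
    st=sensors.get_state();d=st["ee_pos"][:2]-O;R=Ro.from_rotvec(st["ee_rot"]).as_matrix();F=st["contact_force"];M=st["moment"]
    print("t",st["clock"],"grip stand y",round(d@uy,1),"(home -132) lat",round(d@ux,2),"z axis",round(st["ee_pos"][2]+18.3,2),
     "F along/lat/z",np.round([F[:2]@uy,F[:2]@ux,F[2]],1),"M a/l/z",np.round([M[:2]@uy,M[:2]@ux,M[2]],2))
    x=R[:,0];print("tool x: yaw",np.round(np.degrees(np.arctan2(x[0],x[1])),2),"pitch",np.round(np.degrees(np.arcsin(x[2])),2),"w",st["width"])
E
python3 -c "from h import *;axis()"
```

```text
t 15.85 grip stand y -304.1 (home -132) lat -0.93 z axis 79.23 F along/lat/z [ 0.3 -0.5 -1.8] M a/l/z [ 0.05 -0.11  0.  ]
tool x: yaw 5.7 pitch 0.06 w 25.578557394237826
```

>>> {"api": "drive_tool", "payload": {
  "series": [
    [[0.5,0.03,-0.06,0,0,0,-1],[0.5,0,0,0,0,0,-1],[0.7,0,0,0,0,0,-1],[0.7,0,0,0,0,0,-1]]
  ]
}}

```text
clock: 16.25
ee_pos: [436.7, -243.5, 61.6]
ee_rot: [-2.328, -2.107, -0.0]
contact_force: [1.2, 0.1, -0.9]
width: 25.7
gripper_force: 45.0
```

>>> {"api": "drive_tool", "payload": {
  "series": [
    [[0.8,0,0,0,0,0,-1],[0.8,0,0,0,0,0,-1],[0.8,0,0,0,0,0,-1],[0,0,0,0,0,0,-1]]
  ]
}}

```text
clock: 16.65
ee_pos: [439.2, -219.1, 61.5]
ee_rot: [-2.327, -2.108, -0.0]
contact_force: [-0.1, -0.3, -0.3]
width: 25.8
gripper_force: 45.0
```

```bash
python3 -c "from h import *;axis()"
```

```text
t 16.65 grip stand y -255.3 (home -132) lat -0.63 z axis 79.85 F along/lat/z [-0.3 -0.  -0.3] M a/l/z [ 0.05 -0.07  0.01]
tool x: yaw 5.66 pitch 0.07 w 25.799774516197193
```

>>> {"api": "drive_tool", "payload": {
  "series": [
    [[1,0,0,0,0,0,-1],[1,0,0,0,0,0,-1],[1,0,0,0,0,0,-1],[1,0,0,0,0,0,-1]]
  ]
}}

```text
clock: 17.05
ee_pos: [443.1, -179.5, 61.6]
ee_rot: [-2.328, -2.107, -0.0]
contact_force: [0.8, -0.7, -1.2]
width: 25.5
gripper_force: 45.0
```

>>> {"api": "drive_tool", "payload": {
  "series": [
    [[0.6,0,0,0,0,0,-1],[0.4,0,0,0,0,0,-1],[0.4,0,0,0,0,0,-1]]
  ]
}}

```text
clock: 17.35
ee_pos: [444.6, -166.2, 61.7]
ee_rot: [-2.328, -2.107, 0.0]
contact_force: [-0.8, 0.1, -0.3]
width: 25.7
gripper_force: 45.0
```

>>> {"api": "drive_tool", "payload": {
  "series": [
    [[0.3,0,0,0,0,0,-1],[0.3,0,0,0,0,0,-1],[0.3,0,0,0,0,0,-1]]
  ]
}}

```text
clock: 17.65
ee_pos: [445.4, -157.5, 61.7]
ee_rot: [-2.329, -2.107, 0.0]
contact_force: [0.5, 0.1, -1.4]
width: 25.7
gripper_force: 45.0
```

```bash
python3 -c "from h import *;axis()"
```

```text
t 17.65 grip stand y -193.4 (home -132) lat -0.58 z axis 79.99 F along/lat/z [ 0.2  0.5 -1.4] M a/l/z [ 0.09 -0.08 -0.02]
tool x: yaw 5.73 pitch 0.05 w 25.700306163415274
```

>>> {"api": "drive_tool", "payload": {
  "series": [
    [[0.3,0,0,0,0,0,-1],[0.3,0,0,0,0,0,-1],[0.3,0,0,0,0,0,-1],[0.3,0,0,0,0,0,-1]]
  ]
}}

```text
clock: 18.05
ee_pos: [446.6, -145.4, 61.7]
ee_rot: [-2.329, -2.107, 0.0]
contact_force: [-1.5, -0.4, -0.6]
width: 26.0
gripper_force: 45.0
```

>>> {"api": "drive_tool", "payload": {
  "series": [
    [[0.3,0,0,0,0,0,-1],[0.3,0,0,0,0,0,-1],[0.3,0,0,0,0,0,-1]]
  ]
}}

```text
clock: 18.35
ee_pos: [447.5, -136.4, 61.7]
ee_rot: [-2.328, -2.107, 0.0]
contact_force: [0.3, -0.5, -1.8]
width: 26.1
gripper_force: 45.0
```

>>> {"api": "drive_tool", "payload": {
  "series": [
    [[0.3,0,0,0,0,0,-1],[0.3,0,0,0,0,0,-1],[0.3,0,0,0,0,0,-1]]
  ]
}}

```text
clock: 18.65
ee_pos: [448.4, -127.5, 61.7]
ee_rot: [-2.328, -2.107, 0.0]
contact_force: [0.1, -0.5, -1.5]
width: 25.7
gripper_force: 45.0
```

```bash
python3 -c "from h import *;axis()"
```

```text
t 18.65 grip stand y -163.2 (home -132) lat -0.57 z axis 80.01 F along/lat/z [-0.5  0.1 -1.5] M a/l/z [ 0.07 -0.09 -0.04]
tool x: yaw 5.71 pitch 0.05 w 25.73794944439588
```

Through both bushings with no side force. About 31 mm is left, so I'll approach the collar slowly.

>>> {"api": "drive_tool", "payload": {
  "series": [
    [[0.5,0,0,0,0,0,-1],[0.5,0,0,0,0,0,-1],[0.5,0,0,0,0,0,-1],[0.4,0,0,0,0,0,-1],[0.3,0,0,0,0,0,-1]]
  ]
}}

```text
clock: 19.15
ee_pos: [450.6, -105.4, 61.7]
ee_rot: [-2.328, -2.107, -0.0]
contact_force: [0.3, -0.6, -1.7]
width: 25.6
gripper_force: 45.0
```

>>> {"api": "drive_tool", "payload": {
  "series": [
    [[0.2,0,0,0,0,0,-1],[0.2,0,0,0,0,0,-1]]
  ]
}}

```text
clock: 19.35
ee_pos: [451.0, -101.8, 61.8]
ee_rot: [-2.329, -2.107, 0.0]
contact_force: [0.8, 0.2, -1.6]
width: 25.9
gripper_force: 45.0
```

>>> {"api": "drive_tool", "payload": {
  "series": [
    [[0.1,0,0,0,0,0,-1],[0.1,0,0,0,0,0,-1]]
  ]
}}

```text
clock: 19.55
ee_pos: [451.1, -99.8, 61.7]
ee_rot: [-2.329, -2.107, 0.0]
contact_force: [0.1, 0.2, -1.9]
width: 25.6
gripper_force: 45.0
```

>>> {"api": "drive_tool", "payload": {
  "series": [
    [[0.1,0,0,0,0,0,-1],[0.1,0,0,0,0,0,-1]]
  ]
}}

```text
clock: 19.75
ee_pos: [451.4, -97.9, 61.7]
ee_rot: [-2.329, -2.107, -0.0]
contact_force: [-0.2, -0.4, -1.0]
width: 25.4
gripper_force: 45.0
```

```bash
python3 -c "from h import *;axis()"
```

```text
t 19.75 grip stand y -133.4 (home -132) lat -0.54 z axis 80.05 F along/lat/z [-0.4 -0.1 -1. ] M a/l/z [ 0.03 -0.09  0.02]
tool x: yaw 5.73 pitch 0.05 w 25.414672959607746
```

>>> {"api": "drive_tool", "payload": {
  "series": [
    [[0.1,0,0,0,0,0,-1],[0,0,0,0,0,0,-1]]
  ]
}}

```text
clock: 19.95
ee_pos: [451.4, -96.8, 61.7]
ee_rot: [-2.328, -2.107, 0.0]
contact_force: [0.3, 0.4, -1.3]
width: 25.4
gripper_force: 45.0
```

>>> {"api": "drive_tool", "payload": {
  "series": [
    [[0.1,0,0,0,0,0,-1],[0,0,0,0,0,0,-1]]
  ]
}}

```text
clock: 20.15
ee_pos: [451.5, -96.4, 61.8]
ee_rot: [-2.329, -2.108, 0.001]
contact_force: [-0.7, -3.4, -1.8]
width: 25.6
gripper_force: 45.0
```

>>> {"api": "drive_tool", "payload": {
  "series": [
    [[0.08,0,0,0,0,0,-1],[0,0,0,0,0,0,-1]]
  ]
}}

```text
clock: 20.35
ee_pos: [451.6, -96.4, 61.9]
ee_rot: [2.329, 2.108, -0.003]
contact_force: [-1.3, -8.8, -1.0]
width: 25.8
gripper_force: 45.0
```

The collar is seated: grip at stand y ≈ −131.9, with the force rising to 9 N. I'll ease the push a little and take a last look.

>>> {"api": "drive_tool", "payload": {
  "series": [
    [[-0.03,0,0,0,0,0,-1],[0,0,0,0,0,0,-1],[0,0,0,0,0,0,-1]]
  ]
}}

```text
clock: 20.65
ee_pos: [451.6, -96.4, 61.8]
ee_rot: [-2.33, -2.108, 0.002]
contact_force: [-0.9, -6.9, -1.2]
width: 25.4
gripper_force: 45.0
```

Run:
```python
from h import *
axis()
o=[]
for n in("scene","top"):
    s=vision.snapshot(n);c=proj(s,[470,60,90]).astype(int)
    o.append(cv2.resize(s["color"][c[1]-45:c[1]+45,c[0]-60:c[0]+60],(400,300),interpolation=cv2.INTER_CUBIC))
    print(n,"tip pred crop",(proj(s,[465.1+101*.0993,34.8+101*.995,80])-c+[60,45])*400/120)
cv2.imwrite("pics/f.png",np.hstack(o)[:,:,::-1])
```

```text
t 20.65 grip stand y -131.9 (home -132) lat -0.5 z axis 80.14 F along/lat/z [-6.9 -0.2 -1.2] M a/l/z [ 0.12 -1.19  0.1 ]
tool x: yaw 5.73 pitch -0.04 w 25.369125980994145
scene tip pred crop [170.64717457 118.19480997]
top tip pred crop [123.7099594  144.90078529]
```

View pics/f.png

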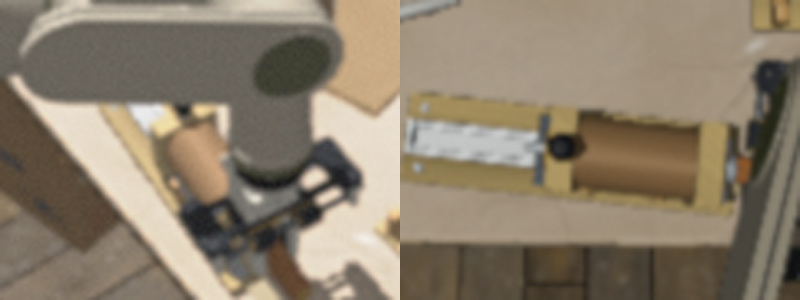

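The tip sticks out past the tailstock at (530,145), the tube is snug, and the collar is against the headstock at (735,168) with the handle held. I'm handing the job in.

```bash
python3 -c "
from h import *
print(r.close_job())"
```

```text
the job is handed in; nothing more can be done
None
```

The job is handed in: the tube is snug between headstock and tailstock, and the spindle is threaded through with its collar against the headstock and its tip out past the tailstock, held by its handle for your nut.

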